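# Level the V-block stand and hold a lens barrel seated in it

### The job

First turn the wing knob of the V-block stand until its hinged plate is level, which is when the wing points along the V-groove. Then take the lens barrel from its wooden rest, lay it in the V-groove, centred along the groove and touching both sloping sides at both supports, and press it straight down with a steady push of about 10 newtons, without ramming it, so that it bears firmly on both sides of the V and not on one alone. Finish still pressing it there with the gripper (do not let go), with the plate level and the bottle, the jar and the screwdriver left where they stand.

Things in the scene. Friction and masses are not known exactly. Their poses are not given: they have to be found in the camera images.
- barrel: Lens barrel: smooth black tube, 36 mm diameter, 130 mm long, aluminium rims and glass at both ends (both ends alike), 0.13 to 0.25 kg. Origin at its centre, x along its axis. It starts lying level on the rest, its axis 31 mm above the bench, free to be gripped from above across its diameter at mid-length.
- rest: Fixed wooden rest on the bench, 150 x 60 x 6 mm board (long side along x) with two low rubber-covered rails, 16 mm high and 30 mm apart over their outsides, under the barrel. Origin at the centre of its underside.
- fixture: Fixed steel base of the V-block stand, 310 x 110 x 16 mm, bolted to the bench. Origin on the bench under the middle of the V-groove; x along the groove towards the knob end, z up. It carries the hinge 85 mm from the origin on the -x side, 37 mm above the bench.
- stage (a joint): Tilt of the stand's hinged aluminium plate (270 x 80 x 10 mm), rad: 0 is level, positive is knob end raised. It starts raised at 0.05 to 0.10. The knob alone moves it: it equals 0.08 times the knob angle; it stays where it is left.
- tilt_knob (a joint): Turn of the black wing knob on the plate's free end, rad, stops at -0.5 and 1.5. 0 = plate level, wing along the groove; positive = turned clockwise seen from above (plate end raised). It starts between 0.65 and 1.3, so level takes a counter-clockwise turn of that much. Its friction takes about 0.3 N m to turn; it stays where it is left.
- knob_grip (a point): Grip point on the knob's axis, in its upright wing: 44 mm long (point's x), 12 mm thick (y), 36 mm tall; the point is 12 mm below the wing's top, 30 mm above the plate's top and 225 mm from the hinge along the plate, so it sinks by 225 mm x the change of tilt (rad) as the plate is lowered. Under the wing is a flange, 34 mm diameter, 6 mm high.
- v_seat (a point): Where the barrel's centre must be: on the groove's axis midway between the two V supports, 34 mm above the plate's top (76 mm above the bench when level), moving with the plate; x along the groove to the knob. Supports: steel, 26 mm long, 66 mm wide, middles 45 mm either side of this point (64 mm gap for fingers), tops 2 mm below the barrel's axis. The V is 90 degrees, mouth 46 mm.
- cheek_left: Sloping steel sides of the V on the +y side of v_seat (one piece on each support); origin at v_seat. With the plate level the seated barrel's left contact line lies on it.
- cheek_right: The same on the -y side; origin at v_seat.
- amber_bottle: Bystander: amber glass bottle, 52 mm diameter, 115 mm tall, upright; origin at the centre of its underside.
- jar: Bystander: clear jar with white lid, 54 mm diameter, 50 mm tall, left of the stand; origin at the centre of its underside.
- driver: Bystander: screwdriver lying on the bench on the far side; origin under its middle, x along it.
Not all that is in view belongs to the job. What is shaped like the barrel but green or purple is not meant.

How it is judged (in metres and radians):
On the way, in this order (a step that is already met when the one before it is completed fails the run):
1. the plate is turned level with the knob, the barrel still on its rest (value of joint stage between -0.018 and 0.018 rad and distance of barrel from where it was at the start of the episode below 0.05 m), for 0.2 s.
2. the barrel lies in the V, centred and along the groove, and touches both sides (value of joint stage between -0.018 and 0.018 rad and x of barrel in the frame of v_seat between -0.012 and 0.012 m and y of barrel in the frame of v_seat between -0.003 and 0.003 m and z of barrel in the frame of v_seat between -0.0035 and 0.0035 m and angle between the x axis of barrel and the x axis of v_seat, either way round below 0.05 rad and contact force between barrel and cheek_left above 0.3 N and contact force between barrel and cheek_right above 0.3 N), for 0.2 s.
At the end, for the whole second after the job is handed in: Plate within 0.018 rad of level; barrel within 12 mm of v_seat along the groove, 3 mm sideways, 3.5 mm in height, 0.05 rad of the groove; fingers touch it (over 3 N) and it bears on each side of the V with 1.5 to 35 N, on one with over 4 N (its weight gives under 2 N), at rest for the last second (value of joint stage between -0.018 and 0.018 rad and x of barrel in the frame of v_seat between -0.012 and 0.012 m and y of barrel in the frame of v_seat between -0.003 and 0.003 m and z of barrel in the frame of v_seat between -0.0035 and 0.0035 m and angle between the x axis of barrel and the x axis of v_seat, either way round below 0.05 rad and contact force between barrel and cheek_left between 1.5 and 35 N and contact force between barrel and cheek_right between 1.5 and 35 N and (contact force between barrel and cheek_left above 4 N or contact force between barrel and cheek_right above 4 N) and contact force between the fingers and barrel above 3 N and linear speed of barrel below 0.01 m/s); the arm keeps its last pose, push and grip.
It fails at once if the barrel is rammed against a side of the V (over 60 N) (contact force between barrel and cheek_left above 60 N or contact force between barrel and cheek_right above 60 N).
It fails at once if a bystander is moved more than 30 mm (distance of any of amber_bottle, jar, driver from where it was at the start of the episode above 0.03 m).
It also fails if it takes over 72 s, if anything falls off the work surface, if the arm or the gripper's body presses on something with over 40 N, if the wrist force passes 120 N, or if a joint passes its speed limit or range.

### The arm

A 6-joint arm with a two-finger parallel gripper is mounted at the origin on the work surface. World frame = base frame: x ahead of the robot, y to its left, z up, the work surface at z = 0. Lengths are in mm, angles in rad, forces in N, time in s.
With the tool pointing down it reaches from about 350 to 875 mm from the base axis. Payload 4.2 kg.
Tool frame: the origin (TCP) lies on the mounting face of the last link; the fingertips stand 173 mm ahead of it and the grasp point (between the pads) lies grip_point_offset ahead of it (grip_point_offset is the distance from the TCP to the grasp point, in mm); z points along the fingers, y is the line along which they close (so a half turn about z gives the same grasp; the last joint's range is limited). The gripper opens to 85 mm and grips with 20 to 120 N. Pads are 22 mm wide; open, the fingers measure 114 mm over their backs; the gripper's body (76 mm by 85 mm) begins 54 mm behind the grasp point. The pads swing forward as they close: fully open they stand 13 mm farther back than shut.
Start: joints at [1.392, 0.385, 0.008, 0, -1.194, -0.259], TCP at [264.934, 566.048, 404.712] pointing down, gripper open.
Joint ranges: [-3.14, 3.14], [-1.21, 2.06], [-1.07, 1.41], [-3.16, 2.05], [-2.99, -0.16], [-3.1, 3.1]. Speed limits (rad/s): [2.79, 2.79, 3.14, 3.14, 3.14, 3.14].

### API

Orientations are given as a unit quaternion [x, y, z, w].
In Python, from bench import read_state, get_image, job_done, recognise, place_of, grip_point_offset gives the robot as it stands. The module is installed in compiled form; this text tells all that it offers.
- The arm moves only by the tool carry_out, never from a script. Its arguments are lists of equal length, an entry for each row: "slide": the shift along the tool's x, y, z in m, a list of three; "roll": the turn about the tool's z in degrees; "claw": the finger opening in m, from 0 to 0.0854. A call has 1 to 8 rows; each row is the pose to reach, as a shift and turn from the pose commanded when the call began, along the tool's axes at that moment; what a row does not reach only later rows make up. A row lasts 1/8 s, in which the tool goes at most 62.5 mm and 10.7 degrees, less where a joint would pass 70% of its speed; a pose out of reach is approached as far as the arm can. A call with a gripper value outside its range is refused whole. The fingers move at their own pace and stop on an object; the grip force is fixed at half the most. Time passes only in rows, so rows that repeat a pose let the fingers close. It gives the time, the measured TCP pose, the force, the opening and the grip force at its end, in the units of the state.
- read_state(): the state, without advancing time (a new reading comes with each control period).
- get_image(name): name is "scene" or "top" or "wrist"; returns a dict with "img" (400x640x3 uint8, red, green, blue), "z_map" (400x640 float32, mm along the optical axis (not along the pixel's ray), 0 where there is no reading), "mtx" (3x3 intrinsics, pixels), "k1" (the pictures are not rectified: a ray, as slopes to the right and down, at radius r is drawn at 1 + k1 r^2 times it, then the intrinsics apply), "world_from_camera" (4x4, takes a point from camera to world coordinates); the wrist camera has in their place "T_tool_cam" (4x4, takes a point from camera to tool coordinates, whose origin is the TCP and whose axes are the flange's). Camera axes: x right, y up, looking along -z (the intrinsics and any distortion apply to the point x, -y, -z); pixel columns grow to the right and rows downward; lengths in mm; the calibration is good to about 2 mm. A picture is of the moment at which its call begins: read the wrist's pose just before it.
- job_done(): hands the job in; it is judged then, once.
Trained networks look in a picture, given as the dict that the camera call returned (one of the last four; its "shot" number tells which), for a name from the list of things; names that differ only in an ending like _2 or _b are one class to them, and where a whole thing is asked for, a point or a joint stands for the part that bears it (a point fixed in the world has none). Each returns a list of dicts, best first, with "conf" (0 to 1); they miss things now and then, are a little off and sometimes report something else, mostly with a low value. They report only what shows in the picture. A call takes as long as a camera call. They do not tell look-alikes from the thing itself.
- recognise(picture, thing): "at" ([column, row] in pixels, amid what is visible of it).
- place_of(picture, thing): "at" ([column, row] in pixels: a listed point, or the origin of a listed thing).
The state is a dict: "clock": time; "joints": joint angles; "joint_vel": joint speeds; "joint_efforts": joint torques, N m; "position": TCP position; "ee_rot": TCP orientation; "contact_force": force on the tool from outside, world axes, zero at the start; "wrist_torque": the same for the moment, N m; "gripper_width": finger opening in mm; "grasp_force": force on a finger pad.
Only numpy, scipy, OpenCV 4.12 (cv2) and the standard library are available. Lean on these libraries where they do the work, as an engineer would, in place of code of your own. Each camera call takes 0.05 s, during which the arm holds its last target. There are 200 camera calls.

## Working session

There is one attempt and no reset: what is moved stays moved. The work goes in short steps, Python scripts to look and compute and a tool call to move; the robot and the scene stay as the last step left them, time stands still between calls to the robot, and variables do not carry over. Pictures are saved under pics/ and viewed, at most 10 in all, crops included, and the job is handed in when it is done.

Besides the shell and the picture viewer there is one more tool, called after ">>>" as name([rows], argument=value, ...), one row to a line, values as JSON. carry_out: Moves the arm, as the interface text tells. Its arguments: {"type":"object","properties":{"slide":{"type":"array"},"roll":{"type":"array"},"claw":{"type":"array"}},"required":["slide","roll","claw"]}

```bash
mkdir -p pics
cat > h.py <<'E'
import numpy as np, cv2
from bench import *
from scipy.spatial.transform import Rotation as R
def cam(n):
    s=read_state(); p=get_image(n)
    if n=="wrist":
        T=np.eye(4);T[:3,:3]=R.from_quat(s["ee_rot"]).as_matrix();T[:3,3]=s["position"]
        p["W"]=T@np.array(p["T_tool_cam"])
    else: p["W"]=np.array(p["world_from_camera"])
    return p
def ray(p,uv):
    K=np.array(p["mtx"],float)
    x,y=cv2.undistortPoints(np.array([[uv]],float),K,np.array([p["k1"],0,0,0.]))[0,0]
    return np.array([x,-y,-1.])
def at_depth(p,uv,d=None):
    if d is None:
        u,v=int(round(uv[0])),int(round(uv[1])); w=p["z_map"][max(v-2,0):v+3,max(u-2,0):u+3]; w=w[w>0]
        d=np.median(w) if len(w) else np.nan
    return (p["W"]@np.append(ray(p,uv)*d,1))[:3]
def at_z(p,uv,z):
    o=p["W"][:3,3]; r=p["W"][:3,:3]@ray(p,uv); return o+r*(z-o[2])/r[2]
def cloud(p):
    K=np.array(p["mtx"],float); v,u=np.mgrid[0:400,0:640]
    q=cv2.undistortPoints(np.stack([u,v],-1).reshape(-1,1,2).astype(float),K,np.array([p["k1"],0,0,0.]))[:,0]
    d=p["z_map"].reshape(-1,1); c=np.c_[q[:,:1],-q[:,1:],-np.ones(len(q))]*d
    return (c@p["W"][:3,:3].T+p["W"][:3,3]).reshape(400,640,3)
def save(p,n): cv2.imwrite("pics/"+n,p["img"][...,::-1])
E
python3 - <<'E'
from h import *
np.set_printoptions(precision=1,suppress=True)
s=read_state();print(s,grip_point_offset)
for n in("top","scene"):
    p=cam(n);save(p,n+"1.png")
    for t in("barrel","rest","fixture","tilt_knob","knob_grip","v_seat","amber_bottle","jar","driver"):
        for f in (place_of,recognise):
            for r in f(p,t)[:3]: print(n,t,f.__name__,round(r["conf"],2),np.array(r["at"]),at_depth(p,r["at"]))
E
```

```text
{'clock': 0.0, 'joints': array([ 1.4,  0.4,  0. , -0. , -1.2, -0.3]), 'joint_vel': array([-0., -0.,  0.,  0., -0., -0.]), 'joint_efforts': array([ -0. , -39.2,  18.8,   4.2,  -0. ,  -0. ]), 'position': array([264.8, 565.9, 403.6]), 'ee_rot': array([ 1. , -0.2, -0. ,  0. ]), 'contact_force': array([-0.8,  0. ,  0.8]), 'wrist_torque': array([-0., -0., -0.]), 'grasp_force': 0.0, 'gripper_width': 85.52781877965735} 154.70000000000002
top barrel call 0.93 [409.3 200.9] [ 555.8 -281.7   48.7]
top barrel call 0.81 [402.  253.5] [ 401.3 -253.3   36.1]
top barrel call 0.78 [471.  202.4] [ 547.3 -471.    36.2]
top barrel call 0.89 [402.  255.6] [ 395.1 -253.2   35.1]
top barrel call 0.86 [426.  144.9] [ 730.3 -347.2   36.3]
top barrel call 0.74 [256.4 222.2] [503.7 172.2  65.5]
top rest call 0.8 [408.9 199.6] [ 559.7 -280.7   49. ]
top rest call 0.89 [407.1 208.3] [ 538.4 -282.2    9. ]
top fixture call 0.9 [276.9 222.2] [503.7 114.3  47.6]
top fixture call 0.95 [263.2 221.4] [506.8 154.5  51.7]Traceback (most recent call last):
  File "<stdin>", line 8, in <module>
ValueError: it knows: amber_bottle, barrel, cheek_left, cheek_right, driver, fixture, jar, knob_grip, rest, v_seat
```

Run:
```python
from h import *
np.set_printoptions(precision=1,suppress=True)
for n in("top","scene"):
    p=cam(n);save(p,n+"1.png")
    for t in("barrel","rest","fixture","knob_grip","v_seat","amber_bottle","jar","driver"):
        for f,nm in ((place_of,"pl"),(recognise,"rec")):
            for r in f(p,t)[:2]: print(n,t,nm,round(r["conf"],2),np.array(r["at"]),at_depth(p,r["at"]))
```

```text
top barrel pl 0.76 [422.4 145.2] [ 730.5 -336.8   33.2]
top barrel pl 0.66 [466.7 202.2] [ 548.7 -459.    33.3]
top barrel rec 0.9 [424.7 146.5] [ 725.7 -343.2   34.8]
top barrel rec 0.82 [410.2 200.1] [ 558.2 -284.7   47.8]
top rest pl 0.88 [408.  201.4] [ 554.5 -277.9   47.8]
top rest rec 0.95 [401.9 198.2] [ 565.6 -261.5   41.5]
top fixture pl 0.72 [276.3 217.6] [517.4 115.8  48.5]
top fixture pl 0.55 [345.1 160.9] [691.2 -96.5  19.3]
top fixture rec 0.9 [261.9 220.2] [510.4 158.1  53. ]
top knob_grip pl 0.68 [222.7 227.9] [486.8 262.1 101.3]
top knob_grip rec 0.42 [225.8 225.6] [496.  261.7  68.6]
top v_seat pl 0.56 [270.6 221.4] [506.4 132.7  49.6]
top v_seat rec 0.82 [258.3 221.1] [507.  166.9  64. ]
top amber_bottle pl 0.78 [185.  242.3] [450.1 379.7  73.9]
top amber_bottle rec 0.81 [178.6 240.5] [454.9 392.7  89.8]
top amber_bottle rec 0.67 [260.8 221.8] [505.2 160.4  58.7]
top jar pl 0.55 [187.8 199.1] [580.6 382.9  50.2]
top jar rec 0.6 [259.5 221.2] [506.8 163.7  61.9]
top jar rec 0.58 [186.1 199.7] [578.8 387.8  50.9]
top driver pl 0.89 [343.7 161.5] [691.2 -92.5  12. ]
t
[... 491 characters left out ...]
] [551.9 132.2  15.4]
scene fixture rec 0.95 [383.6 195.8] [548.6 161.2  45.4]
scene knob_grip pl 0.69 [412.7 171.2] [492.3 258.8  87.3]
scene knob_grip rec 0.69 [414.4 171.9] [494.9 263.7  86.3]
scene v_seat pl 0.9 [369. 179.] [420.6 140.9  -0.8]
scene v_seat rec 0.66 [379.3 183.2] [500.8 156.   53.6]
scene amber_bottle pl 0.68 [446.8 183.1] [474.3 388.7   9.2]
scene amber_bottle rec 0.6 [451.9 170.2] [476.4 393.   66.8]
scene jar pl 0.84 [459.8 207. ] [597.1 389.8  24.1]
scene jar rec 0.86 [460. 200.] [589.8 387.4  47.3]
scene driver pl 0.71 [301.1 249.4] [703.8 -98.9  11.5]
scene driver pl 0.67 [241.9 219.7] [ 571.7 -270.6    7.1]
scene driver rec 0.96 [288.1 247.3] [ 700.4 -134.6   20.8]
```

View pics/top1.png

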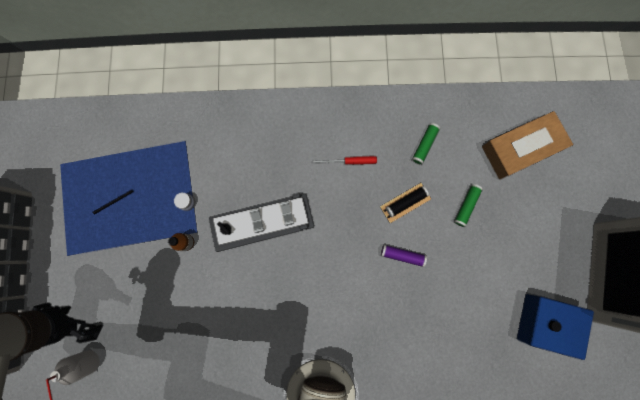

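The top view shows the black barrel on its wooden rest at about (407,202). The stand has its knob at (225,228) and its V supports at (258,219) and (288,213). The bottle is at (181,241), the jar at (183,200) and the screwdriver at (355,160). The green and purple look-alikes are not meant. Next I'll work out a wrist view over the stand.

```bash
cat >> h.py <<'E'
GO=grip_point_offset
def goto(grasp,yaw,closing_dir=True):
    """shift/roll in tool axes to put grasp point at xyz, tool y (closing line) at world angle yaw (rad, mod pi)"""
    s=read_state(); M=R.from_quat(s["ee_rot"]).as_matrix(); p=np.array(s["position"])
    y=M[:2,1]; a=np.arctan2(y[1],y[0]); d=(yaw-a+np.pi/2)%np.pi-np.pi/2
    tcp=np.array(grasp)+[0,0,GO]
    return (M.T@(tcp-p)).round(1), "roll %.1f alt %.1f"%(-np.degrees(d),-np.degrees(d)+(180 if d>0 else -180)), "yaw now %.1f"%np.degrees(a), "j6 %.2f"%s["joints"][5]
E
python3 - <<'E'
from h import *
np.set_printoptions(precision=3,suppress=True)
p=cam("wrist");print(p["T_tool_cam"],p["mtx"],p["k1"]); print(R.from_quat(read_state()["ee_rot"]).as_matrix(),read_state()["position"])
t=cam("top");C=cloud(t)
m=(C[...,0]>380)&(C[...,0]<640)&(C[...,1]>-30)&(C[...,1]<320)&(C[...,2]>30)&(C[...,2]<110)
u=np.argwhere(m);print(len(u)); q=C[m]; print(cv2.minAreaRect(q[:,:2].astype(np.float32)))
print(goto([505,190,270],np.radians(90)))
E
```

```text
[[ 0.001  0.95   0.312 81.563]
 [ 1.    -0.001 -0.    -1.261]
 [-0.     0.312 -0.95  30.99 ]
 [ 0.     0.     0.     1.   ]] [[339.969   0.    316.561]
 [  0.    339.969 190.602]
 [  0.      0.      1.   ]] -0.06252960181903813
[[ 0.906 -0.424  0.   ]
 [-0.424 -0.906  0.   ]
 [ 0.    -0.    -1.   ]] [264.937 566.063 404.71 ]
2519
((510.8901672363281, 163.5009765625), (112.39569854736328, 267.7740173339844), 12.487239837646484)
(array([376.9, 238.8, -20. ]), 'roll -25.1 alt 154.9', 'yaw now -115.1', 'j6 -0.26')
```

>>> carry_out([
  [0.03,0.02,0],
  [0.08,0.05,0],
  [0.135,0.085,-0.005],
  [0.19,0.12,-0.01],
  [0.245,0.155,-0.015],
  [0.295,0.19,-0.02],
  [0.34,0.22,-0.02],
  [0.375,0.24,-0.02],
], roll=[-3,-6,-9,-12,-15,-19,-22,-25], claw=[0.085,0.085,0.085,0.085,0.085,0.085,0.085,0.085])

```text
clock: 3.15
position: [503.6, 187.3, 425.2]
ee_rot: [1.0, -0.001, 0.0, -0.0]
contact_force: [0.5, 0.2, 0.2]
gripper_width: 84.6
grasp_force: 0.0
```

Run:
```python
from h import *
np.set_printoptions(precision=2,suppress=True)
p=cam("wrist");save(p,"w1.png"); s=read_state();print(s["clock"],s["position"],s["joint_vel"],s["contact_force"])
for t in("fixture","knob_grip","v_seat","cheek_left","cheek_right"):
    for r in place_of(p,t)[:2]: print(t,round(r["conf"],2),np.array(r["at"]),at_depth(p,r["at"]))
C=cloud(p); np.save("c1.npy",C)
m=(C[...,1]>-30)&(C[...,1]<320)&(C[...,0]>400)&(C[...,0]<620)&(p["z_map"]>0)
for lo,hi in((10,20),(35,62),(70,80),(85,125)):
    k=m&(C[...,2]>lo)&(C[...,2]<hi); 
    if k.sum()>20: print(lo,hi,k.sum(),cv2.minAreaRect(C[k][:,:2].astype(np.float32)),C[k].mean(0))
```

```text
3.2 [505.18 185.25 424.96] [ 0.07 -0.01 -0.02 -0.02  0.01 -0.19] [ 1.47 -0.76  1.62]
fixture 0.7 [366.4 141.1] [525.55 136.98  49.13]
knob_grip 0.61 [234.5 187.7] [492.25 262.43 101.3 ]
v_seat 0.84 [381.7 153.5] [512.36 120.27  47.64]
10 20 5097 ((510.5119323730469, 169.0570831298828), (110.69161987304688, 309.2492980957031), 12.530159950256348) [540.93 182.96  15.54]
35 62 15746 ((511.295166015625, 163.977783203125), (113.93350982666016, 268.90997314453125), 12.617856979370117) [516.63 158.78  51.35]
70 80 1769 ((510.0205078125, 172.7274169921875), (66.00272369384766, 208.74566650390625), 12.27386474609375) [520.44 129.    74.9 ]
85 125 791 ((493.16790771484375, 222.33880615234375), (63.112308502197266, 105.23849487304688), 19.794614791870117) [491.77 260.05  98.28]
```

View pics/w1.png

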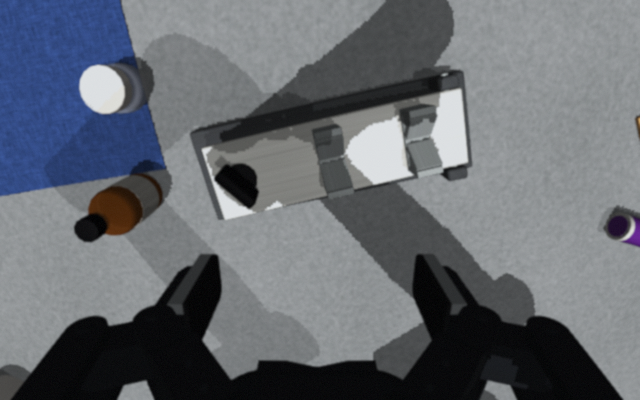

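The wrist view shows the knob at (238,185) with its wing slanting down-right across the groove. The V supports are at (332,160) and (420,140), the hinge is on the right, and the bottle is well clear at (115,210). Next I'll fit the geometry.

Run:
```python
from h import *
np.set_printoptions(precision=2,suppress=True)
C=np.load("c1.npy"); a=np.radians(12.53); u=np.array([-np.sin(a),np.cos(a)]); n=np.array([-u[1],u[0]])
q=C.reshape(-1,3); q=q[np.isfinite(q).all(1)]; q=q[(abs(q[:,1]-165)<165)&(abs(q[:,0]-510)<75)]
s=q[:,:2]@u; t=q[:,:2]@n; z=q[:,2]
# plate-local coordinates, print z profile along s for highest points
for k in np.arange(np.floor(s.min()/10)*10,s.max(),10):
    m=(s>=k)&(s<k+10)&(z>25); 
    if m.sum()>5: print(k,m.sum(),z[m].max().round(1),np.percentile(z[m],50).round(1),"t",t[m].min().round(1),t[m].max().round(1), 'top t', t[m&(z>z[m].max()-8)].mean().round(1))
# knob wing top
m=(z>98)&(s>100); w=q[m]; print(len(w), w.mean(0), z[m].max()); print(cv2.minAreaRect(w[:,:2].astype(np.float32)))
m=(z>z[m].max()-6)&(s>100);w=q[m];print(len(w),w.mean(0),cv2.minAreaRect(w[:,:2].astype(np.float32)))
```

```text
-90.0 332 46.2 40.7 t -580.0 -483.0 top t -537.0
-80.0 897 49.4 41.7 t -582.9 -481.1 top t -530.4
-70.0 946 50.4 42.4 t -585.1 -477.9 top t -530.7
-60.0 618 48.9 42.8 t -585.5 -481.8 top t -539.1
-50.0 504 77.2 66.3 t -575.0 -502.4 top t -536.7
-40.0 809 78.1 68.3 t -574.9 -501.9 top t -536.0
-30.0 856 78.9 68.5 t -574.8 -495.5 top t -536.3
-20.0 1028 77.7 46.8 t -574.7 -494.7 top t -549.5
-10.0 799 330.7 47.0 t -574.5 -495.3 top t -529.3
0.0 3930 341.7 322.9 t -574.4 -494.7 top t -531.3
10.0 5080 341.4 318.7 t -575.3 -495.4 top t -531.8
20.0 4081 329.5 303.9 t -575.2 -495.0 top t -534.7
30.0 4515 342.0 300.2 t -575.3 -495.6 top t -543.0
40.0 2765 343.5 334.3 t -575.1 -496.5 top t -545.1
50.0 2191 344.8 329.7 t -575.1 -501.9 top t -547.0
60.0 2419 338.3 328.3 t -575.2 -502.0 top t -543.5
70.0 2206 337.7 329.3 t -575.1 -495.4 top t -545.7
80.0 2509 344.7 330.4 t -575.1 -495.7 top t -554.3
90.0 2813 343.8 334.1 t -575.2 -494.4 top t -556.2
100.0 2544 341.9 328.4 t -575.2 -495.4 top t -557.4
110.0 5052 332.8 292.9 t -575.2 -495.0 top t -551.9
120.0 3266 341.4 314.8 t -575.1 -495.3 top t -558.1
130.0 6306 341.6 320.7 t -575.2 -494.9 top t -559.7
140.0 1722 340.9 100.7 t -575.2 -495.4 top t -561.0
150.0 767 103.9 71.5 t -575.1 -495.2 top t -542.8
160.0 458 103.5 60.4 t -575.2 -495.1 top t -548.5
170.0 597 63.5 61.2 t -575.3 -495.5 top t -536.6
180.0 204 63.2 61.4 t -575.2 -495.0 top t -537.8
15331 [512.6  242.07 307.62] 341.87334067639114
((507.129638671875, 246.081787109375), (42.74803924560547, 61.33851623535156), 45.95769500732422)
1243 [518.48 244.13 338.25] ((517.6495361328125, 239.11907958984375), (7.194260120391846, 42.077880859375), 7.481048107147217)
```

Run:
```python
from h import *
np.set_printoptions(precision=2,suppress=True)
C=np.load("c1.npy"); a=np.radians(12.53); u=np.array([-np.sin(a),np.cos(a)]); n=np.array([-u[1],u[0]])
q=C.reshape(-1,3); q=q[np.isfinite(q).all(1)]; q=q[(abs(q[:,1]-165)<165)&(abs(q[:,0]-510)<75)&(q[:,2]<125)&(q[:,2]>0)]
s=q[:,:2]@u; t=q[:,:2]@n; z=q[:,2]
m=(z<66)&(abs(t+535)<38)&(s>-20)&(s<184)&((s<35)|(s>80)); 
m&=(z>40)
A=np.c_[s[m],np.ones(m.sum())]
for _ in range(4):
    c=np.linalg.lstsq(A,z[m],rcond=None)[0]; r=z-(c[0]*s+c[1]); m&=(abs(r)<2); A=np.c_[s[m],np.ones(m.sum())]
print("plate slope",c,"plate s range",m.sum(), s[abs(r)<2].min(),s[abs(r)<2].max())
for lo,hi in((-70,10),(20,100)):
    k=(r>22)&(s>lo)&(s<hi)&(r<40); print("support",k.sum(),np.percentile(s[k],[1,5,50,95,99]),np.percentile(t[k],[1,99]),r[k].max())
for h in (26,32,36,39):
    k=(r>h)&(s>125); w=q[k]; R_=cv2.minAreaRect(w[:,:2].astype(np.float32)); 
    print("wing",h,k.sum(),r[k].max(),"ctr st",np.array(R_[0])@u,np.array(R_[0])@n,R_)
k=(r>34)&(s>125); w=q[k][:,:2]; w=w-w.mean(0); v=np.linalg.svd(w,full_matrices=False)[2][0]; print("wing dir deg",np.degrees(np.arctan2(v[1],v[0]))%180, "median z",np.median(z[k]))
```

```text
plate slope [ 0.08 47.42] plate s range 9421 -85.28156677941548 183.3096900416264
support 1215 [-45.8  -44.6  -31.91 -19.95 -19.19] [-567.8  -502.68] 33.57316801616236
support 1164 [44.08 45.16 56.85 68.66 69.82] [-568.03 -502.74] 34.132006626141305
wing 26 770 44.15585753440588 ctr st 150.71199950159198 -535.2216174627507 ((489.77691650390625, 263.2391662597656), (43.17463684082031, 12.705587387084961), 45.1367073059082)
wing 32 692 44.15585753440588 ctr st 150.71199950159198 -535.2216174627507 ((489.77691650390625, 263.2391662597656), (43.17463684082031, 12.705587387084961), 45.1367073059082)
wing 36 627 44.15585753440588 ctr st 150.67767823083616 -535.1680031220494 ((489.7320251464844, 263.19403076171875), (43.04728317260742, 12.705587387084961), 45.1367073059082)
wing 39 573 44.15585753440588 ctr st 150.5728396929586 -534.9062981227378 ((489.4992980957031, 263.034912109375), (42.585514068603516, 12.457038879394531), 45.792999267578125)
wing dir deg 45.302674353666646 median z 100.8299784250529
```

The fit agrees with the given sizes. The tilt is 0.080, so the knob is at 1.0 rad, which is a 57.2° counter-clockwise turn. Wing direction is 45.3°, groove direction 102.5°, and support spacing 89 mm. The grip point is at (490,263,90), and the seat once level will be about (519,131,76).

Run:
```python
from h import *
np.set_printoptions(precision=3,suppress=True)
s=read_state();print(s["position"],R.from_quat(s["ee_rot"]).as_euler("xyz",degrees=True),s["joints"])
print(goto([489.7,263.2,170],np.radians(135.3)))
```

```text
[502.5   190.228 424.711] [-179.991    0.004   -0.055] [ 0.664  0.221 -0.175 -0.    -1.175  0.906]
(array([-12.9, -72.9, 100. ]), 'roll -45.4 alt 134.6', 'yaw now -90.1', 'j6 0.91')
```

>>> carry_out([
  [-0.003,-0.015,0.01],
  [-0.007,-0.035,0.03],
  [-0.01,-0.055,0.05],
  [-0.013,-0.073,0.08],
  [-0.013,-0.073,0.1],
  [-0.013,-0.073,0.1],
  [-0.013,-0.073,0.1],
], roll=[-8,-18,-28,-38,-45.4,-45.4,-45.4], claw=[0.08,0.07,0.06,0.05,0.05,0.05,0.05])

```text
clock: 4.32
position: [489.9, 263.5, 325.7]
ee_rot: [0.923, 0.385, 0.001, -0.0]
contact_force: [-0.8, -0.1, -0.0]
gripper_width: 49.6
grasp_force: 0.0
```

Run:
```python
from h import *
np.set_printoptions(precision=3,suppress=True)
p=cam("wrist");save(p,"w2.png"); print(read_state()["position"],read_state()["joints"])
for r in place_of(p,"knob_grip")[:2]: print(r,at_depth(p,r["at"]))
q=cloud(p).reshape(-1,3);q=q[(p["z_map"].ravel()>0)&(np.hypot(q[:,0]-490,q[:,1]-263)<32)&(q[:,2]>92)&(q[:,2]<125)]
print(len(q),np.percentile(q[:,2],[50,95]))
rr=cv2.minAreaRect(q[:,:2].astype(np.float32));print(rr)
print(goto([*rr[0],91],np.radians(135.3)))
```

```text
[490.007 263.289 326.002] [ 0.785  0.339 -0.275  0.    -0.954  1.576]
{'at': [311.6, 214.4], 'conf': 0.63} [490.861 267.345 101.807]
1300 [101.002 102.527]
((489.60980224609375, 263.7586364746094), (44.2396354675293, 12.17487907409668), 45.69108963012695)
(array([-0. , -0.8, 80.4]), 'roll -0.0 alt 180.0', 'yaw now -44.7', 'j6 1.58')
```

View pics/w2.png

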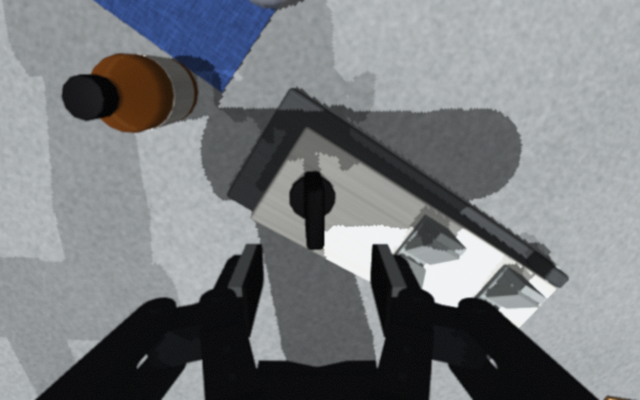

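The wing, at (315,210), is aligned with the tool and centred between the fingers. The bottle is clear at left. I'll descend and grip.

>>> carry_out([
  [0,-0.001,0.03],
  [0,-0.001,0.06],
  [0,-0.001,0.08],
  [0,-0.001,0.08],
  [0,-0.001,0.08],
  [0,-0.001,0.08],
  [0,-0.001,0.08],
  [0,-0.001,0.08],
], roll=[0,0,0,0,0,0,0,0], claw=[0.05,0.05,0.05,0.05,0.03,0.005,0.0,0.0])

```text
clock: 5.42
position: [488.8, 264.4, 246.4]
ee_rot: [0.923, 0.385, 0.001, -0.001]
contact_force: [-4.2, 3.4, 4.0]
gripper_width: 11.5
grasp_force: 58.5
```

>>> carry_out([
  [0.0002,-0.0004,0.002],
  [0.0005,-0.0009,0.0045],
  [0.0008,-0.0013,0.007],
  [0.0011,-0.0017,0.009],
  [0.0014,-0.0022,0.0115],
  [0.0017,-0.0027,0.0135],
  [0.002,-0.0031,0.016],
  [0.0023,-0.0035,0.018],
], roll=[-7,-14,-21.5,-28.5,-36,-43,-50,-57], claw=[0,0,0,0,0,0,0,0])

```text
clock: 6.42
position: [487.0, 268.3, 228.4]
ee_rot: [0.626, 0.78, -0.0, -0.001]
contact_force: [-11.8, 6.6, 8.2]
gripper_width: 11.0
grasp_force: 59.5
```

>>> carry_out([
  [0,0,0],
  [0,0,0],
], roll=[0,0], claw=[0,0])

```text
clock: 6.68
position: [487.0, 268.4, 228.3]
ee_rot: [0.626, 0.78, -0.0, -0.001]
contact_force: [-8.9, 5.0, 7.9]
gripper_width: 10.8
grasp_force: 59.6
```

```bash
cat > st.py <<'E'
from h import *
np.set_printoptions(precision=3,suppress=True)
s=read_state();print(s["position"],R.from_quat(s["ee_rot"]).as_euler("xyz",degrees=True),s["joints"],s["contact_force"],s["wrist_torque"],s["gripper_width"])
p=cam("wrist");save(p,"w3.png")
C=cloud(p); a=np.radians(12.53); u=np.array([-np.sin(a),np.cos(a)]); n=np.array([-u[1],u[0]])
q=C.reshape(-1,3)[p["z_map"].ravel()>0]; s=q[:,:2]@u; t=q[:,:2]@n; z=q[:,2]
m=(z>36)&(z<56)&(abs(t+535)<36)&(s>-60)&(s<188)&(((s<40)&(s>-12))|((s>78)&(s<135))|(s>172))
m&=(abs(z-np.median(z[m]))<8)
for _ in range(4):
    c=np.linalg.lstsq(np.c_[s[m],t[m]+535,np.ones(m.sum())],z[m],rcond=None)[0]; r=z-(c[0]*s+c[1]*(t+535)+c[2]); m&=abs(r)<1.5
print("plate",c,m.sum(),s[m].min(),s[m].max())
E
python3 st.py
```

```text
[486.959 268.423 228.271] [-179.913   -0.028  102.458] [ 0.795  0.461 -0.378 -0.002 -0.733  2.565] [-8.936  5.042  7.923] [0.768 2.626 0.374] 10.816300619164467
plate [-0.002  0.    41.986] 5076 78.00802307851919 185.39863694004092
```

The plate slope now reads -0.002 with the plate top at 42 mm, so it is level. I'll release, lift and swing over to the barrel.

>>> carry_out([
  [0,0,0],
  [0,0,0],
  [0,0,0],
  [0,0,-0.015],
  [0,0,-0.05],
  [0,0,-0.1],
  [0,0,-0.145],
  [0,0,-0.17],
], roll=[0,0,0,0,0,0,0,0], claw=[0.03,0.045,0.045,0.045,0.045,0.06,0.07,0.08])

```text
clock: 7.72
position: [488.5, 267.3, 401.0]
ee_rot: [0.627, 0.779, 0.003, 0.001]
contact_force: [-0.4, 0.0, 0.2]
gripper_width: 80.2
grasp_force: 0.0
```

>>> carry_out([
  [-0.02,-0.002,0],
  [-0.06,-0.005,0],
  [-0.11,-0.01,0],
  [-0.16,-0.015,0],
  [-0.21,-0.02,0],
  [-0.26,-0.025,0],
  [-0.31,-0.03,0],
  [-0.36,-0.035,0],
], roll=[10,20,30,40,50,60,70,80], claw=[0.08,0.08,0.08,0.08,0.08,0.08,0.08,0.08])

```text
clock: 8.72
position: [530.7, -93.5, 398.0]
ee_rot: [0.982, 0.191, 0.001, 0.0]
contact_force: [1.5, 0.0, 0.4]
gripper_width: 79.9
grasp_force: 0.0
```

Run:
```python
from h import *
s=read_state();print(s["position"],s["joints"],s["contact_force"],s["clock"])
print(goto([545,-270,230],np.radians(25)))
```

```text
[530.72394365 -93.48630407 398.03817085] [ 1.26769890e-01  2.43337511e-01 -2.14833722e-01  3.22157979e-04
 -1.11087711e+00  1.82762260e+00] [1.48599643 0.02402608 0.37657474] 8.725
(array([-52.9, 169. ,  13.4]), 'roll 87.0 alt -93.0', 'yaw now -68.0', 'j6 1.83')
```

>>> carry_out([
  [-0.012,0.038,0.005],
  [-0.024,0.077,0.01],
  [-0.035,0.112,0.013],
  [-0.043,0.14,0.013],
  [-0.05,0.16,0.013],
  [-0.053,0.169,0.013],
  [-0.053,0.169,0.013],
  [-0.053,0.169,0.013],
], roll=[10.5,21,31.5,42,52.5,63,73.5,84], claw=[0.08,0.08,0.08,0.08,0.08,0.08,0.08,0.08])

```text
clock: 9.72
position: [545.8, -268.6, 384.8]
ee_rot: [0.857, -0.516, 0.0, -0.0]
contact_force: [-0.2, 0.2, 0.0]
gripper_width: 79.9
grasp_force: 0.0
```

```bash
cat > bar.py <<'E'
from h import *
import sys
np.set_printoptions(precision=2,suppress=True)
p=cam("wrist");save(p,sys.argv[1]); s=read_state();print(s["position"],s["clock"],s["joint_vel"].round(2))
for r in place_of(p,"barrel")[:2]: print(r,at_depth(p,r["at"]))
q=cloud(p).reshape(-1,3);q=q[(p["z_map"].ravel()>0)&(np.hypot(q[:,0]-555,q[:,1]+280)<110)&(q[:,2]>28)&(q[:,2]<55)]
rr=cv2.minAreaRect(q[:,:2].astype(np.float32));print(len(q),q[:,2].max(),rr)
e=q[q[:,2]>40][:,:2];c=e.mean(0);v=np.linalg.svd(e-c,full_matrices=False)[2][0];an=np.arctan2(v[1],v[0]);an%=np.pi
l=(q[:,:2]-c)@v; w=(q[:,:2]-c)@[-v[1],v[0]]; print("axis deg",np.degrees(an),"centroid",c,"len",np.percentile(l,[.5,99.5]),"wid",np.percentile(w,[.5,99.5]))
ctr=c+v*np.percentile(l,[.5,99.5]).mean(); print(ctr); print(goto([*ctr,33],an+np.pi/2))
E
python3 bar.py w4.png
```

```text
[ 545.8  -268.47  384.77] 9.775 [ 0.01 -0.   -0.    0.    0.    0.29]
{'at': [434.6, 232.8], 'conf': 0.74} [ 405.22 -262.74   32.84]
{'at': [313.0, 152.1], 'conf': 0.63} [ 558.56 -281.59   48.88]
5173 51.15512082422822 ((557.9749145507812, -276.6761474609375), (35.98189163208008, 130.5305633544922), 28.6649112701416)
axis deg 118.42166028752312 centroid [ 559.82 -280.63] len [-60.71  68.47] wid [-17.83  17.67]
[ 557.98 -277.22]
(array([ 13.4,  -6.3, 197. ]), 'roll -0.1 alt 179.9', 'yaw now -151.7', 'j6 0.69')
```

View pics/w4.png

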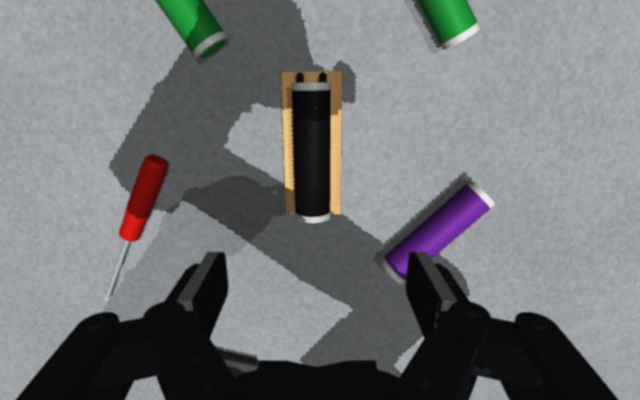

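The barrel at (312,150) is aligned with the tool, and the fingers have free space on both sides. It measures 36 × 130 mm with its top at 50 mm, as given. I'll grasp it.

>>> carry_out([
  [0.0134,-0.0063,0.03],
  [0.0134,-0.0063,0.08],
  [0.0134,-0.0063,0.13],
  [0.0134,-0.0063,0.165],
  [0.0134,-0.0063,0.185],
  [0.0134,-0.0063,0.198],
  [0.0134,-0.0063,0.198],
  [0.0134,-0.0063,0.198],
], roll=[-0.2,-0.2,-0.2,-0.2,-0.2,-0.2,-0.2,-0.2], claw=[0.07,0.065,0.065,0.065,0.065,0.065,0.065,0.06])

```text
clock: 10.82
position: [558.5, -277.1, 186.9]
ee_rot: [0.86, -0.511, 0.001, -0.0]
contact_force: [-0.4, -0.5, 0.8]
gripper_width: 59.9
grasp_force: 0.0
```

>>> carry_out([
  [0,0,0],
  [0,0,0],
  [0,0,0],
  [0,0,0],
  [0,0,0],
], roll=[0,0,0,0,0], claw=[0.045,0.03,0.02,0.02,0.02])

```text
clock: 11.45
position: [557.0, -277.9, 187.4]
ee_rot: [0.86, -0.511, -0.001, 0.001]
contact_force: [-5.3, -4.0, 7.2]
gripper_width: 34.5
grasp_force: 59.4
```

>>> carry_out([
  [0,0,-0.01],
  [0,0,-0.04],
  [0,0,-0.08],
  [0,0,-0.12],
  [0,0,-0.145],
  [0,0,-0.15],
  [0,0,-0.15],
], roll=[0,0,0,3,8,13,16], claw=[0.02,0.02,0.02,0.02,0.02,0.02,0.02])

```text
clock: 12.32
position: [558.0, -276.6, 337.1]
ee_rot: [0.779, -0.626, 0.001, -0.001]
contact_force: [-0.2, -0.3, -2.3]
gripper_width: 34.7
grasp_force: 59.9
```

Run:
```python
from h import *
s=read_state();print(s["position"],s["contact_force"],s["gripper_width"],s["joints"])
print(goto([519,131,182],np.radians(12.5)))
```

```text
[ 557.99575499 -276.5705574   337.06669806] [-0.21559043 -0.25305063 -2.30727635] 34.655045145541884 [-2.00783778e-01  4.32926698e-01 -9.34828557e-02 -6.59644028e-04
 -1.04189253e+00  4.17873640e-01]
(array([-4.064e+02, -4.960e+01,  3.000e-01]), 'roll -0.1 alt 179.9', 'yaw now -167.6', 'j6 0.42')
```

>>> carry_out([
  [-0.03,-0.004,0],
  [-0.08,-0.01,0],
  [-0.14,-0.017,0],
  [-0.2,-0.024,0],
  [-0.26,-0.032,0],
  [-0.32,-0.039,0],
  [-0.37,-0.045,0],
  [-0.406,-0.0495,0],
], roll=[0,0,0,0,0,0,0,0], claw=[0.02,0.02,0.02,0.02,0.02,0.02,0.02,0.02])

```text
clock: 13.32
position: [517.6, 132.5, 336.3]
ee_rot: [0.781, -0.625, -0.0, -0.001]
contact_force: [-0.0, -0.5, -1.3]
gripper_width: 34.0
grasp_force: 59.9
```

>>> carry_out([
  [0,0,0],
  [0,0,0],
], roll=[0,0], claw=[0.02,0.02])

```text
clock: 13.58
position: [518.1, 130.1, 335.9]
ee_rot: [0.78, -0.626, -0.0, -0.0]
contact_force: [-0.3, -0.2, -1.1]
gripper_width: 34.4
grasp_force: 59.9
```

Run:
```python
from h import *
np.set_printoptions(precision=2,suppress=True)
s0=read_state();print(s0["position"],s0["contact_force"],s0["gripper_width"],R.from_quat(s0["ee_rot"]).as_euler("xyz",degrees=True))
a=np.radians(12.53); u=np.array([-np.sin(a),np.cos(a)]); n=np.array([-u[1],u[0]])
p=cam("wrist");save(p,"w5.png")
for nm,P in(("wrist",p),("top",cam("top")),("scene",cam("scene"))):
    q=cloud(P).reshape(-1,3)[P["z_map"].ravel()>0]; q=q[np.hypot(q[:,0]-519,q[:,1]-131)<190]; s=q[:,:2]@u; t=q[:,:2]@n; z=q[:,2]
    for lo,hi in((-60,0),(35,95)):
        k=(z>62)&(z<82)&(s>lo)&(s<hi)&(abs(t+535)<45)
        if k.sum()>30: print(nm,"support",k.sum(),np.percentile(s[k],[1,99]),np.percentile(t[k],[1,99]),z[k].max())
    b=(z>170)&(z<206)&(abs(t+535)<25)&(abs(s-15)<90)
    if b.sum()>50: print(nm,"barrel",b.sum(),np.percentile(s[b],[.5,99.5]),np.percentile(t[b],[.5,99.5]),z[b].max(), np.degrees(np.polyfit(s[b],t[b],1)[0]))
    w=(z>70)&(z<95)&(s>120)&(s<180)&(abs(t+535)<30)
    if w.sum()>50: rr=cv2.minAreaRect(q[w][:,:2].astype(np.float32)); print(nm,"wing",rr,np.array(rr[0])@u,np.array(rr[0])@n)
```

```text
[518.07 130.09 335.85] [-0.34 -0.19 -1.15] 34.414961836696364 [180.     0.01 -77.46]
wrist support 499 [-43.46 -38.  ] [-567.28 -502.15] 75.33696199110267
wrist barrel 23987 [-50.16  47.27] [-558.54 -512.42] 205.99299317188644 -0.11897338775856088
top support 68 [-43.19 -18.02] [-525.56 -501.48] 79.29577852801026
top support 51 [50.46 71.97] [-522.84 -501.43] 76.94746590949899
top barrel 265 [-50.7  79. ] [-552.45 -517.13] 201.45436929533037 6.78553165608382
scene support 103 [-45.32 -18.23] [-566.59 -498.56] 77.42255942182476
scene support 107 [44.76 71.31] [-567.04 -498.6 ] 77.0789512608352
scene barrel 451 [-53.09  78.45] [-558.14 -512.12] 204.78419769503125 -2.3820068265033516
scene wing ((488.2196350097656, 266.0502014160156), (16.666040420532227, 45.825233459472656), 9.85374927520752) 153.7939363785103 -534.3112826955594
```

View pics/w5.png

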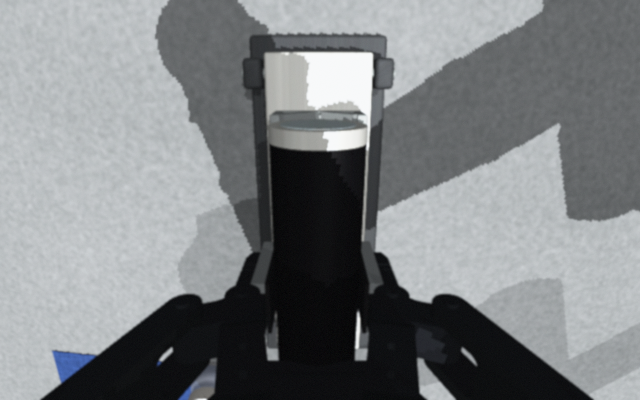

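The barrel is held level over the groove, in line with it, and its near rim at (318,130) lies across the outer support. The support outline gives the seat at (519.1,130.3). I'll shift 1 mm sideways and descend.

>>> carry_out([
  [0,-0.001,0.015],
  [0,-0.001,0.035],
  [0,-0.001,0.055],
  [0,-0.001,0.075],
  [0,-0.001,0.088],
  [0,-0.001,0.096],
  [0,-0.001,0.098],
  [0,-0.001,0.098],
], roll=[0,0,0,0,0,0,0,0], claw=[0.02,0.02,0.02,0.02,0.02,0.02,0.02,0.02])

```text
clock: 14.72
position: [519.5, 130.4, 238.1]
ee_rot: [0.78, -0.626, 0.0, -0.0]
contact_force: [0.1, -0.2, -2.5]
gripper_width: 34.3
grasp_force: 59.9
```

>>> carry_out([
  [0,0,0.0005],
  [0,0,0.001],
  [0,0,0.0015],
  [0,0,0.002],
  [0,0,0.0025],
  [0,0,0.003],
  [0,0,0.003],
], roll=[0,0,0,0,0,0,0], claw=[0.02,0.02,0.02,0.02,0.02,0.02,0.02])

```text
clock: 15.6
position: [519.3, 130.4, 234.7]
ee_rot: [0.78, -0.626, -0.0, 0.0]
contact_force: [0.4, 0.3, -0.9]
gripper_width: 34.0
grasp_force: 59.9
```

Run:
```python
from h import *
np.set_printoptions(precision=2,suppress=True)
s=read_state();print(s["position"],s["contact_force"],s["wrist_torque"],R.from_quat(s["ee_rot"]).as_matrix().T@s["contact_force"])
```

```text
[519.28 130.35 234.67] [ 0.44  0.3  -0.87] [0.04 0.06 0.  ] [-0.2  -0.5   0.87]
```

Free hanging force is about -1.5 N, so there is no contact yet. I'll continue slowly.

>>> carry_out([
  [0,0,0.0005],
  [0,0,0.001],
  [0,0,0.0015],
  [0,0,0.002],
  [0,0,0.002],
], roll=[0,0,0,0,0], claw=[0.02,0.02,0.02,0.02,0.02])

```text
clock: 16.23
position: [519.2, 130.4, 234.4]
ee_rot: [0.78, -0.626, 0.0, -0.0]
contact_force: [-4.9, -1.1, 10.2]
gripper_width: 34.1
grasp_force: 61.3
```

Contact is at 10 N down with a 5 N side force. I'll ease the tool 0.6 mm sideways to balance the two sides.

>>> carry_out([
  [0,0.0003,0],
  [0,0.0006,0],
  [0,0.0006,0],
  [0,0.0006,0],
], roll=[0,0,0,0], claw=[0.02,0.02,0.02,0.02])

```text
clock: 16.73
position: [519.0, 130.3, 234.4]
ee_rot: [0.78, -0.626, 0.001, -0.001]
contact_force: [-3.2, -2.1, 8.2]
gripper_width: 34.6
grasp_force: 61.2
```

Run:
```python
from h import *
np.set_printoptions(precision=2,suppress=True)
s=read_state();print(s["clock"],s["position"],s["contact_force"],s["wrist_torque"],R.from_quat(s["ee_rot"]).as_matrix().T@s["contact_force"],R.from_quat(s["ee_rot"]).as_euler("xyz",degrees=True))
a=np.radians(12.53); u=np.array([-np.sin(a),np.cos(a)]); n=np.array([-u[1],u[0]])
for nm in("top","scene"):
    P=cam(nm); 
    if nm=="scene": cv2.imwrite("pics/s2.png",cv2.resize(P["img"][130:250,300:480,::-1],None,fx=4,fy=4))
    q=cloud(P).reshape(-1,3)[P["z_map"].ravel()>0]; q=q[np.hypot(q[:,0]-519,q[:,1]-131)<190]; s=q[:,:2]@u; t=q[:,:2]@n; z=q[:,2]
    for lo,hi in((-60,0),(35,95)):
        k=(z>62)&(z<74.5)&(s>lo)&(s<hi)&(abs(t+535)<45)&(abs(t+535)>24)
        if k.sum()>30: print(nm,"support",k.sum(),np.percentile(s[k],[1,99]),np.percentile(t[k],[1,99]),z[k].max())
    b=(z>80)&(z<98)&(abs(t+535)<18)&(abs(s-15)<90)
    if b.sum()>50: print(nm,"barrel",b.sum(),np.percentile(s[b],[.5,99.5]),np.percentile(t[b],[.5,99.5]),np.percentile(z[b],98))
    k=(z>36)&(z<52)&(abs(t+535)<36)&(((s>92)&(s<132))|((s>175)&(s<186)))
    print(nm,"plate",np.polyfit(s[k],z[k],1),k.sum())
for nm in("amber_bottle","jar","driver"):
    for r in place_of(P,nm)[:1]: print(nm,r["at"])
```

```text
16.725 [518.99 130.29 234.37] [-3.18 -2.14  8.18] [-0.17  0.84 -0.08] [ 1.4   3.56 -8.18] [-179.9    -0.    -77.45]
top support 38 [-42.57 -18.12] [-567.3  -501.43] 74.18801200554253
top barrel 183 [-49.99  76.04] [-552.83 -518.74] 97.65088226029769
top plate [-0.02 44.69] 83
scene support 32 [-43.86 -18.9 ] [-567.2  -498.05] 74.01590329410226
scene support 34 [45.26 70.71] [-567.11 -559.37] 74.32149433580548
scene barrel 269 [-51.96  80.59] [-552.59 -517.45] 97.16505176285051
scene plate [-0.   41.94] 215
amber_bottle [444.9, 182.0]
jar [457.3, 204.2]
driver [301.3, 249.9]
```

View pics/s2.png

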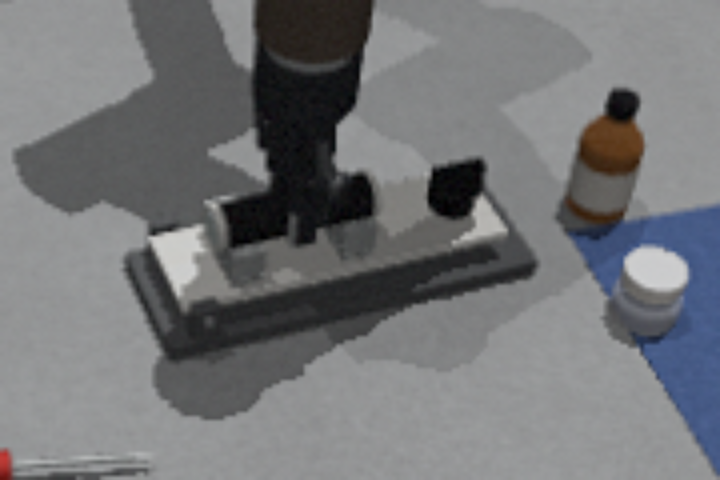

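The scene crop shows the barrel over both supports at about (225,225) and (355,195), the knob wing along the groove, and the bottle and jar untouched. The height reads about 2 mm high and the force ratio suggests contact on one side only, so I'll measure the barrel relative to the V with the wrist camera.

```bash
cat > fit.py <<'E'
from h import *
from scipy.optimize import least_squares
np.set_printoptions(precision=2,suppress=True)
s0=read_state();print(s0["clock"],s0["position"],s0["contact_force"],s0["wrist_torque"])
a=np.radians(12.53); u=np.array([-np.sin(a),np.cos(a)]); n=np.array([-u[1],u[0]])
P=cam("wrist");q=cloud(P).reshape(-1,3)[P["z_map"].ravel()>0]; s=q[:,:2]@u; t=q[:,:2]@n; z=q[:,2]
for lo,hi in((-48,-36),(-36,-22),(-22,-8),(-8,4)):
    b=(s>lo)&(s<hi)&(abs(t+535)<15)&(z>78)&(z<102)
    if b.sum()<50: continue
    f=least_squares(lambda x:np.hypot(t[b]-x[0],z[b]-x[1])-18,[-535,76],loss="soft_l1",f_scale=.5); print("barrel s",lo,hi,b.sum(),f.x)
k=(s>-50)&(s<-15)&(abs(t+535)>20)&(abs(t+535)<40)&(z>62)&(z<80)
print("support",k.sum(),np.percentile(t[k],[1,99]),np.median(z[k]),np.percentile(s[k],[1,99]))
k=(z>36)&(z<50)&(abs(t+535)<44)&(s<-50)&(s>-80); print("plate",k.sum(),np.percentile(t[k],[1,99]),np.median(z[k]))
E
python3 fit.py
```

```text
16.975 [519.02 130.27 234.37] [-3.87 -0.7   8.87] [-0.19  0.86  0.  ]
barrel s -48 -36 3024 [-536.68   77.46]
barrel s -36 -22 3194 [-536.77   77.36]
barrel s -22 -8 2846 [-536.82   77.41]
barrel s -8 4 2202 [-536.84   77.47]
support 4266 [-567.43 -502.08] 72.79924037298518 [-43.36 -17.63]
plate 13025 [-577.89 -492.06] 41.84920805499985
```

The barrel is 2 mm off toward +x and about 2.5 mm high, so it is riding on one side. I'll lift 3 mm, shift 2 mm and lower again.

>>> carry_out([
  [0,0,-0.0015],
  [0,0.0005,-0.003],
  [0,0.0013,-0.003],
  [0,0.002,-0.003],
  [0,0.002,-0.002],
  [0,0.002,-0.001],
  [0,0.002,0.0],
  [0,0.002,0.0],
], roll=[0,0,0,0,0,0,0,0], claw=[0.02,0.02,0.02,0.02,0.02,0.02,0.02,0.02])

```text
clock: 18.02
position: [516.9, 129.8, 232.7]
ee_rot: [0.78, -0.626, 0.0, -0.0]
contact_force: [-0.4, -0.5, -1.3]
gripper_width: 34.4
grasp_force: 60.0
```

```bash
python3 fit.py
```

```text
18.025 [516.87 129.82 232.71] [-0.37 -0.5  -1.33] [-0.15 -0.09  0.04]
barrel s -48 -36 3073 [-534.25   76.07]
barrel s -36 -22 3212 [-534.29   75.86]
barrel s -22 -8 2896 [-534.35   75.85]
barrel s -8 4 2219 [-534.41   75.86]
support 4522 [-567.32 -502.02] 72.72024361540562 [-43.36 -17.56]
plate 13271 [-577.95 -492.08] 41.81945230719117
```

>>> carry_out([
  [0,-0.0002,0.0003],
  [0,-0.0003,0.0006],
  [0,-0.0003,0.0009],
  [0,-0.0003,0.0012],
  [0,-0.0003,0.0015],
  [0,-0.0003,0.0015],
], roll=[0,0,0,0,0,0], claw=[0.02,0.02,0.02,0.02,0.02,0.02])

```text
clock: 18.82
position: [517.1, 129.9, 232.3]
ee_rot: [0.78, -0.625, 0.0, -0.0]
contact_force: [-2.1, -0.5, 9.1]
gripper_width: 34.5
grasp_force: 60.8
```

>>> carry_out([
  [0,0.0002,0.0001],
  [0,0.0003,0.0003],
  [0,0.0003,0.0003],
  [0,0.0003,0.0003],
], roll=[0,0,0,0], claw=[0.02,0.02,0.02,0.02])

```text
clock: 19.32
position: [517.0, 129.8, 232.3]
ee_rot: [0.78, -0.625, 0.001, -0.0]
contact_force: [-2.0, -0.9, 8.6]
gripper_width: 34.3
grasp_force: 60.8
```

```bash
python3 fit.py
```

```text
19.325 [517.   129.84 232.29] [-1.98 -0.9   8.57] [-0.29  0.69  0.18]
barrel s -48 -36 3066 [-534.7    75.59]
barrel s -36 -22 3234 [-534.7    75.43]
barrel s -22 -8 2885 [-534.72   75.44]
barrel s -8 4 2244 [-534.73   75.47]
support 4556 [-567.32 -502.05] 72.74581243410941 [-43.34 -17.57]
plate 13310 [-578.02 -491.98] 41.836422302074936
```

>>> carry_out([
  [0,0.0003,0.0002],
  [0,0.0006,0.0004],
  [0,0.0006,0.0004],
  [0,0.0006,0.0004],
], roll=[0,0,0,0], claw=[0.02,0.02,0.02,0.02])

```text
clock: 19.88
position: [516.8, 129.8, 232.3]
ee_rot: [0.78, -0.625, 0.001, -0.001]
contact_force: [-2.7, -1.6, 9.4]
gripper_width: 34.3
grasp_force: 60.9
```

```bash
python3 fit.py
```

```text
19.875 [516.79 129.8  232.3 ] [-2.72 -1.57  9.36] [-0.35  0.6   0.14]
barrel s -48 -36 3078 [-534.69   75.61]
barrel s -36 -22 3222 [-534.75   75.44]
barrel s -22 -8 2902 [-534.75   75.46]
barrel s -8 4 2233 [-534.75   75.46]
support 4575 [-567.38 -502.09] 72.7689451084876 [-43.33 -17.56]
plate 13318 [-577.93 -492.06] 41.858960788783534
```

>>> carry_out([
  [0,0.0003,0.0],
  [0,0.0006,0.0],
  [0,0.0009,0.0],
  [0,0.0009,0.0],
  [0,0.0009,0.0],
], roll=[0,0,0,0,0], claw=[0.02,0.02,0.02,0.02,0.02])

```text
clock: 20.55
position: [516.5, 129.7, 232.3]
ee_rot: [0.78, -0.625, 0.001, -0.002]
contact_force: [0.3, -1.3, 8.0]
gripper_width: 34.2
grasp_force: 60.9
```

```bash
python3 fit.py
```

```text
20.55 [516.45 129.74 232.3 ] [ 0.34 -1.34  7.96] [-0.54 -0.08  0.18]
barrel s -48 -36 3066 [-534.66   75.64]
barrel s -36 -22 3237 [-534.72   75.46]
barrel s -22 -8 2905 [-534.69   75.47]
barrel s -8 4 2223 [-534.72   75.5 ]
support 4562 [-567.41 -502.13] 72.76757455890058 [-43.3  -17.56]
plate 13348 [-577.93 -491.96] 41.855508913298166
```

>>> carry_out([
  [0,0,0.0002],
  [0,0,0.0003],
  [0,0,0.0003],
  [0,0,0.0003],
  [0,0,0.0003],
  [0,0,0.0003],
], roll=[0,0,0,0,0,0], claw=[0.02,0.02,0.02,0.02,0.02,0.02])

```text
clock: 21.35
position: [516.4, 129.7, 232.3]
ee_rot: [0.78, -0.625, 0.001, -0.002]
contact_force: [0.2, -1.2, 10.0]
gripper_width: 34.3
grasp_force: 60.9
```

```bash
python3 fit.py
python3 - <<'E'
from h import *
P=cam("top");a=np.radians(12.53);u=np.array([-np.sin(a),np.cos(a)]);n=np.array([-u[1],u[0]])
q=cloud(P).reshape(-1,3)[P["z_map"].ravel()>0];s=q[:,:2]@u;t=q[:,:2]@n;z=q[:,2]
b=(z>82)&(z<98)&(abs(t+535)<16)&(abs(s-15)<90);print(s[b].min(),s[b].max())
E
```

```text
21.35 [516.44 129.73 232.27] [ 0.17 -1.17 10.  ] [-0.5   0.09  0.17]
barrel s -48 -36 3070 [-534.63   75.59]
barrel s -36 -22 3236 [-534.68   75.43]
barrel s -22 -8 2891 [-534.68   75.44]
barrel s -8 4 2233 [-534.68   75.46]
support 4568 [-567.34 -502.05] 72.73072332168644 [-43.33 -17.56]
plate 13320 [-577.94 -492.  ] 41.835489029933996
-50.1254134497654 -3.9903688652015235
```

The push is 10 N straight down with about zero side force. The barrel is centred in the V sideways and along the groove (seat at 14.5, barrel at about 14.9), so I'm handing in.

```bash
python3 -c "
from bench import *
print(job_done())"
```

```text
the job is handed in; nothing more can be done
None
```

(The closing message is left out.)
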